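# Hold the supply crate's gate open

## Task

Open the gate of the wooden supply crate and hold it wide open so that the crate can be unloaded: first squeeze the safety catch (the one nearer the hinge) fully in and let it go, then squeeze the release catch at the free end and swing the gate out past its click stop to about a right angle. Leave the things in the crate and on the desk where they are. Do not let go at the end: the program finishes while the gripper is still holding the gate wide open.

Things in the scene. Friction and masses are not known exactly. Their poses are not given: they have to be found in the camera images.
- crate: Low open crate of pale wood, fixed, 190 mm deep (x), 210 mm wide (y); origin on the desk under its centre. x points from the gate (its whole front) to the back, y to the hinge side, z up. Side and back walls 75 mm high, front posts and keeper 98 mm, dark click-stop housing outside the hinge post 108 mm. Things stand in it only at the back, over 60 mm behind the gate.
- gate (a joint): Gate angle, rad: 0 shut; grows as the free end swings out of the crate (clockwise from above); stop at 1.6. Barred wooden frame 14 mm thick, 173 mm from hinge axis to end, top rail 92 mm above the desk. A spring closes it (1.4 N at the release catch when wide). A click stop resists at 0.45 to 0.75 (in all about 2.5 N there) and is passed by 1.15; let go, the gate falls back to rest on it near 1.1.
- safety_catch (a joint): How far the safety catch is squeezed, m: 0 out, 0.008 fully in. Two grooved upright tabs, 24 mm wide along the gate, 98 to 122 mm above the desk, one on each side of the gate above its rail. They move together: 40 mm over both when out, 24 mm when in. Friction only (2.5 N a tab): it stays in when let go. Fully in, it draws back the T-headed bar that blocks the release catch.
- release_catch (a joint): How far the release catch is squeezed, m: 0 out, 0.008 fully in. Two tabs like the safety catch's, at the gate's free end. Blocked (1.5 mm play) until the safety catch is in. Sprung (4 N a tab when in): it springs out when let go. Squeezed past 0.006 it draws the bolt at the gate's end out of the keeper; the gate then swings while the catch is kept squeezed.
- gate_pivot (a point): Point on the gate's upright hinge axis, 110 mm above the desk. Its axes turn with the gate: x square to the gate's faces (pointing into the crate when the gate is shut), -y along the gate to its free end, z up.
- safety_grip (a point): Middle between the two tabs of the safety catch, 110 mm above the desk, 60 mm from the hinge axis; axes as gate_pivot. The tabs are squeezed together along x.
- release_grip (a point): Middle between the two tabs of the release catch, 110 mm above the desk, 135 mm from the hinge axis; axes as gate_pivot. The tabs are squeezed together along x.
- ink_bottle: Square dark ink bottle, 42x42x66 mm, standing in the crate; to be left alone. Origin at the centre of its underside.
- lead_case: Small flat plastic case, 60x102x19 mm, lying in the crate; to be left alone. Origin at the centre of its underside.
- marker_black: Black marker pen, 18x125x19 mm, on the desk; to be left alone.
- block_eraser: Block eraser in a sleeve, 23x58x13 mm, on the desk; to be left alone.

How it is judged (in metres and radians):
On the way, in this order (a step that is already met when the one before it is completed fails the run):
1. the gripper squeezes the safety catch in while the gate is shut (value of joint safety_catch above 0.0068 m and value of joint gate below 0.1 rad and contact force between the fingers and crate above 0.5 N), for 0.02 s.
2. the safety catch is let go and stays in, the release catch still out (value of joint safety_catch above 0.006 m and contact force between the fingers and crate below 0.3 N and value of joint release_catch below 0.003 m), for 0.1 s.
3. the release catch is squeezed by the gripper while the gate is shut (value of joint release_catch above 0.006 m and contact force between the fingers and crate above 1 N and value of joint gate below 0.25 rad), for 0.05 s.
4. the gate has swung past its click stop (value of joint gate above 1.15 rad), for 0.05 s.
At the end, for the whole second after the job is handed in: The gripper's fingers are still holding the gate (more than 0.5 N of contact), the gate is at rest wide open (more than 1.3 rad, about 75 degrees), and the safety catch is still in (more than 6 mm) (value of joint gate above 1.3 rad and velocity of joint gate between -0.1 and 0.1 rad/s and contact force between the fingers and crate above 0.5 N and value of joint safety_catch above 0.006 m); the arm keeps its last pose, push and grip.
It fails at once if something in the crate was disturbed (distance of any of ink_bottle, lead_case from where it was at the start of the episode above 0.025 m).
It fails at once if something on the desk was disturbed (distance of any of marker_black, block_eraser from where it was at the start of the episode above 0.03 m).
It also fails if it takes over 40 s, if anything falls off the work surface, if the arm or the gripper's body presses on something with over 40 N, if the wrist force passes 120 N, or if a joint passes its speed limit or range.

## Robot

A 7-joint arm with a two-finger parallel gripper is mounted at the origin on a cart in front of the work surface, level with it; the furniture and walls round the work are solid. World frame = base frame: x ahead of the robot, y to its left, z up, the work surface at z = 0. Lengths are in mm, angles in rad, forces in N, time in s.
With the tool pointing down it reaches from about 425 to 825 mm from the base axis. Payload 3.6 kg.
Tool frame: the origin (TCP) lies on the centre line of the jaws, within the pads' length; the fingertips stand 19 mm ahead of it and the grasp point (between the pads) is the TCP; z points along the fingers, y is the line along which they close (so a half turn about z gives the same grasp; the last joint's range is limited). The gripper opens to 93 mm and grips with 3 to 60 N. Pads are 15 mm wide; open, the fingers measure 128 mm over their backs; the gripper's body (75 mm by 188 mm) begins 65 mm behind the grasp point.
Start: joints at [1.312, 0.615, -0.013, 1.423, 0.008, 1.103, -0.04], TCP at [149.338, -632.583, 237.64] pointing down, gripper open.
Joint ranges: [-3.12, 3.12], [-0.3, 2.06], [-1.34, 1.32], [0.26, 2.42], [-1.36, 4.5], [0.01, 1.98], [-2.84, 2.84]. Speed limits (rad/s): [2.79, 2.79, 3.14, 3.14, 3.14, 3.14, 3.14].

## Interface

Orientations are given as a unit quaternion [x, y, z, w].
In Python, from rig import readout, grab_frame, camera_params, ticket gives the robot as it stands.
- The arm moves only by the tool step_arm, never from a script. Its argument "moves" is a list of rows, each a list of 2 entries, a list of its own where there are three numbers: the shift along the tool's x, y, z as a fraction of full scale, then the turn about the tool's z as a fraction of full scale. A call has 1 to 10 rows; each row is the pose to reach, as a shift and turn from the pose commanded when the call began, along the tool's axes at that moment, turning the shorter way round; what a row does not reach only later rows make up. Full scale, the value 1, is 0.25 m for a shift and 180 degrees for a turn. A row lasts 1/12 s, in which the tool goes at most 41.7 mm and 7.16 degrees, less where a joint would pass 70% of its speed; a pose out of reach is approached as far as the arm can. A call with a number of a shift or a turn outside -1 to 1 is refused whole. A call with a gripper value outside its range is refused whole. "grip" is the opening, from -1 (shut) to 1 (fully open), set as the call begins (left out, the last holds). The fingers move at their own pace and stop on an object; the grip force is fixed at half the most. Time passes only in rows, so rows that repeat a pose let the fingers close. It gives the time, the measured TCP pose, the force, the opening and the grip force at its end, in the units of the state.
- readout.read_state(): the state, without advancing time (a new reading comes with each control period).
- grab_frame(name): name is "scene" or "top" or "wrist"; returns the picture (480x640x3 uint8, red, green, blue); there is no depth.
- camera_params(name): a dict with "fx", "fy", "cx", "cy" (pixels), "rvec" (rotation vector, rad) and "tvec" (3), from world to camera coordinates, as OpenCV has them. Camera axes: x right, y down, z forward; pixel columns grow to the right and rows downward; lengths in mm; the calibration is good to about 2 mm. A picture is of the moment at which its call begins: read the wrist's pose just before it. camera_params takes no time and is no camera call; for the wrist camera it gives the pose at the moment of the call.
- ticket.hand_in(): hands the job in; it is judged then, once.
The state is a dict: "clock": time; "qpos": joint angles; "qvel": joint speeds; "tau": joint torques, N m; "tool_pos": TCP position; "tool_rot": TCP orientation; "ft_force": force on the tool from outside, world axes, zero at the start; "torque": the same for the moment, N m; "gripper_width": opening from 0.0 (shut) to 1.0 (fully open); "gripper_force": force on a finger pad.
Only numpy, scipy, OpenCV 4.12 (cv2) and the standard library are available. Lean on these libraries where they do the work, as an engineer would, in place of code of your own. Each camera call takes 0.05 s, during which the arm holds its last target. There are 200 camera calls.

## Working session

There is one attempt and no reset: what is moved stays moved. The work goes in short steps, Python scripts to look and compute and a tool call to move; the robot and the scene stay as the last step left them, time stands still between calls to the robot, and variables do not carry over. Pictures are saved under pics/ and viewed, at most 10 in all, crops included, and the job is handed in when it is done.

Besides the shell and the picture viewer there is one more tool, called after "Emit:" by a JSON object that holds its "method" and its "body". step_arm: Moves the arm, as the interface text tells. Shift numbers are shares of 0.25 m and turn numbers shares of 180 degrees, none past 1 either way. Its arguments: {"type":"object","properties":{"moves":{"type":"array"},"grip":{"type":"number"}},"required":["moves"]}

```bash
mkdir -p pics; ls; python3 - <<'E'
from rig import readout, grab_frame, camera_params
import cv2
s=readout.read_state(); print(s)
for n in("scene","top"):
    im=grab_frame(n); cv2.imwrite(f"pics/{n}0.png",im[:,:,::-1]); print(n,camera_params(n))
E
```

```text
pics
{'clock': 0.0, 'qpos': array([ 1.31250763,  0.6159002 , -0.01260147,  1.42491848,  0.00810082,
        1.10340553, -0.04033217]), 'qvel': array([ 1.30412321e-03, -7.89825275e-04,  1.43180866e-03, -1.78764231e-03,
        3.86425271e-05, -1.97507817e-03, -2.35378106e-03]), 'tau': array([-6.19716720e-04, -4.58937192e+01,  2.09012241e-01, -1.65741259e+01,
       -6.10438501e-02,  2.04915355e-02,  2.27111623e-04]), 'tool_pos': array([ 149.14377962, -631.87883902,  236.48703329]), 'tool_rot': array([ 9.93283841e-01,  1.15695920e-01, -1.72622414e-04, -1.27904712e-03]), 'ft_force': array([ 0.08493642, -0.33298145, -0.50013633]), 'torque': array([-0.01225568,  0.00404693, -0.00082025]), 'gripper_force': 0.0, 'gripper_width': 0.9990318477885279}
scene {'fx': 575.8920366326327, 'fy': 575.8920366326327, 'cx': 322.6317071651745, 'cy': 243.66849072022637, 'rvec': array([ 1.37636919, -2.26391092,  0.80773848]), 'tvec': array([ 418.01747026,  428.76057833, 1094.77703817])}
top {'fx': 616.664548078672, 'fy': 616.664548078672, 'cx': 318.86608592780385, 'cy': 247.02355259288686, 'rvec': array([ 2.09140278, -2.15218938,  0.20724631]), 'tvec': array([ 165.82118855,  603.23527766, 1212.31470304])}
```

View pics/scene0.png

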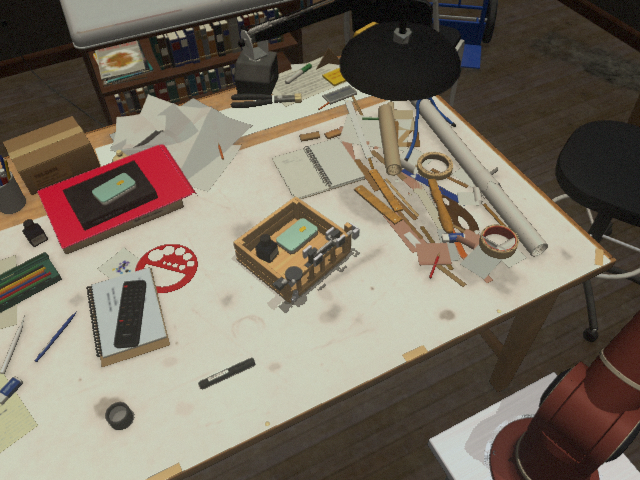

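View pics/top0.png

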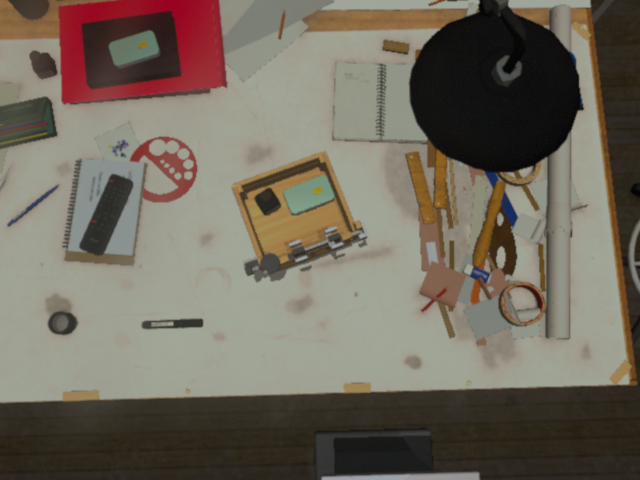

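The scene view shows the crate at about (297,248) with its gate facing the robot, at lower right. The top view shows it at about (300,215), with the hinge housing near (262,265) and the two catches near (297,247) and (330,238). I'll enlarge both.

```bash
cat > h.py <<'E'
import numpy as np,cv2
from rig import readout, grab_frame, camera_params
def cam(n):
    c=camera_params(n); R=cv2.Rodrigues(c["rvec"])[0]; K=np.array([[c["fx"],0,c["cx"]],[0,c["fy"],c["cy"]],[0,0,1.]])
    return K,R,np.array(c["tvec"])
def ray(c,p,z):
    K,R,t=c; d=R.T@np.linalg.inv(K)@np.array([p[0],p[1],1.]); o=-R.T@t
    return o+d*(z-o[2])/d[2]
def proj(c,P):
    K,R,t=c; q=K@(R@np.array(P,float)+t); return q[:2]/q[2]
E
python3 - <<'E'
from h import *
a=cv2.imread("pics/scene0.png")[190:310,225:365]; b=cv2.imread("pics/top0.png")[145:285,225:375]
cv2.imwrite("pics/sc.png",cv2.resize(a,None,fx=5.6,fy=5,interpolation=cv2.INTER_CUBIC)[:600,:800])
cv2.imwrite("pics/tc.png",cv2.resize(b,None,fx=4,fy=4,interpolation=cv2.INTER_CUBIC))
c=cam("top")
for n,p,z in[("housing?",(262,265),108),("c1",(297,247),110),("c2",(330,238),110),("keeper",(362,238),98),("marker",(172,323),0)]:print(n,ray(c,p,z))
E
```

```text
housing? [565.24331696 261.56320808 108.        ]
c1 [598.93002644 191.92099829 110.        ]
c2 [615.20707155 126.21752598 110.        ]
keeper [615.88143228  61.95820627  98.        ]
marker [464.97057545 461.897736     0.        ]
```

View pics/tc.png

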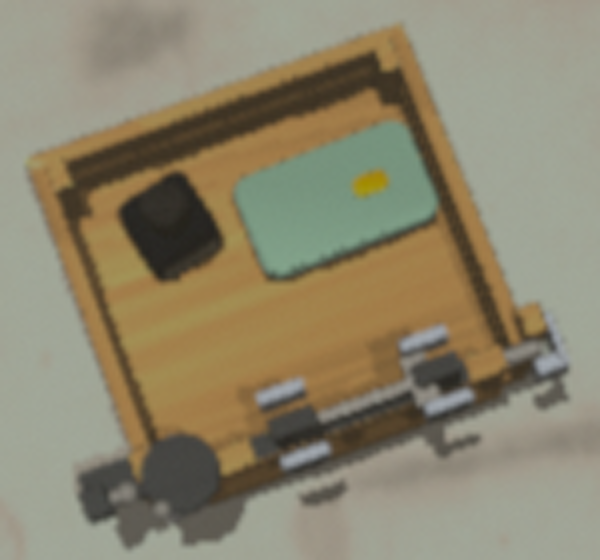

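View pics/sc.png

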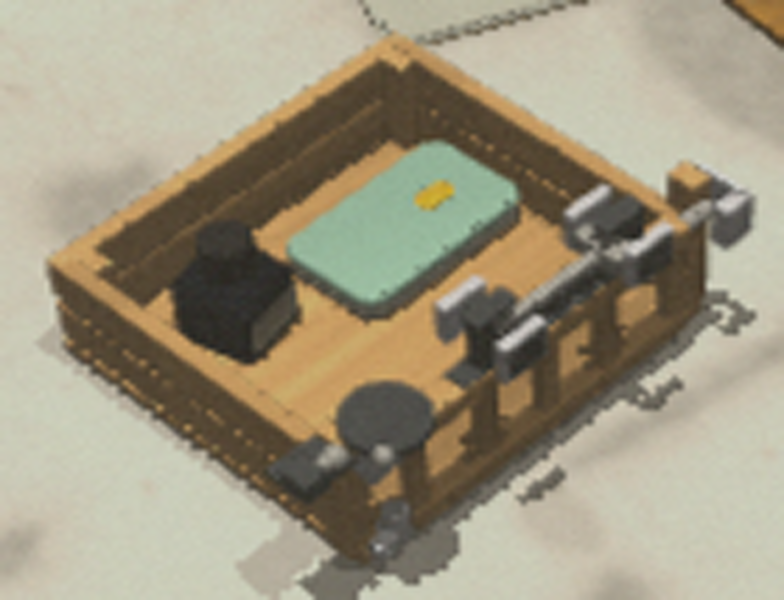

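The top crop shows bright tab tops at crop (281,391) and (305,456) for the safety catch, and (423,338) and (449,403) for the release catch. In the scene crop the safety tabs are near (461,300) and (521,345), and the release tabs near (587,215) and (645,250). Next I'll mask these tabs at native resolution.

```bash
python3 - <<'E'
from h import *
def blobs(f,x0,y0,x1,y1,k):
    im=cv2.imread(f).astype(np.uint8)[y0:y1,x0:x1]; im=cv2.resize(im,None,fx=k,fy=k,interpolation=cv2.INTER_CUBIC)
    b,g,r=[im[:,:,i].astype(int) for i in range(3)]
    m=((b>135)&(b-r>8)).astype(np.uint8)
    n,l,s,c=cv2.connectedComponentsWithStats(m)
    return [(s[i,4]/k/k,(c[i]+.5)/k-.5+[x0,y0],s[i,:4]/k+[x0,y0,0,0]) for i in range(1,n) if s[i,4]>6*k*k]
for n,box in(("top",(280,215,372,270)),("scene",(295,215,365,270))):
    c=cam(n)
    for a,p,bb in blobs(f"pics/{n}0.png",*box,4): print(n,round(a,1),p.round(1),bb.round(1),ray(c,p,122)[:2].round(1))
c=cam("top"); H=[ray(c,p,122)[:2] for p in((295.25,242.75),(301.25,259),(330.75,229.5),(337.25,245.75))]
S=(H[0]+H[1])/2;Rl=(H[2]+H[3])/2
print(np.array(H),S,Rl,np.linalg.norm(S-Rl),np.linalg.norm(H[0]-H[1]),np.linalg.norm(H[2]-H[3]),np.degrees(np.arctan2(*(S-Rl)[::-1])))
E
```

```text
top 17.6 [330.2 229.4] [325.8 227.2   9.8   5. ] [629.9 125.6]
top 17.8 [361.8 235.4] [359.2 233.8   6.2   4.5] [616.1  63.9]
top 15.9 [294.5 242.8] [290.5 240.8   9.2   4.8] [605.2 196.2]
top 22.4 [336.5 245.1] [331.8 243.   10.8   5.2] [598.1 114.3]
top 22.5 [300.9 258.4] [295.8 256.5  10.8   5. ] [573.7 184.5]
[[605.15621209 194.79423831]
 [572.55521692 183.80657769]
 [629.71493687 124.4917559 ]
 [596.82382637 112.84078822]] [588.8557145 189.300408 ] [613.26938162 118.66627206] 74.73425120174204 34.40281343208854 34.89369853815505 109.06696815727287
```

```bash
python3 - <<'E'
from h import *
T=cam("top");S=cam("scene")
def tri(a,b):
    P=cv2.triangulatePoints(T[0]@np.c_[T[1],T[2]],S[0]@np.c_[S[1],S[2]],np.array(a,float),np.array(b,float)); return (P[:3]/P[3]).ravel()
k=tri((507,68),(401,35));print("lamp knob",k, "cam",-T[1].T@T[2])
for p in((495,170),(411,90),(420,130)): print("lamp rim",ray(T,p,k[2]-60))
for a,p in(((295.25,242.75),(307.3,247)),((301.25,259),(318,255.6)),((330.75,229.5),(330,230)),((337.25,245.75),(340.5,238))):print(tri(a,p),ray(S,p,122)[:2])
g=np.array([589.,189.3]);print("safety az,r",np.degrees(np.arctan2(g[1],g[0])),np.hypot(*g))
E
```

```text
lamp knob [ 795.3817053  -136.70776207  453.34507324] cam [ 365.63840366  155.62591739 1305.06150721]
lamp rim [ 655.92221821 -124.84483027  393.34507324]
lamp rim [791.80783238  -2.79191905 393.34507324]
lamp rim [724.45261829 -13.03051176 393.34507324]
[604.92583403 195.49434836 125.95138002] [608.66182474 195.08689703]
[572.80059051 184.68309048 124.24755059] [575.23984366 184.93061871]
[630.48806251 125.08063932 120.50813131] [629.87608305 126.36172697]
[598.21021354 113.94614975 119.23129285] [597.17413576 116.40797361]
safety az,r 17.816999596294004 618.6723607855777
```

Emit:
{"method": "step_arm", "body": {"moves": [[[0.725, -0.48, 0], -0.105], [[0.725, -0.48, 0], -0.105], [[0.725, -0.48, 0], -0.105], [[0.725, -0.48, 0], -0.105], [[0.725, -0.48, 0], -0.105], [[0.725, -0.48, 0], -0.105], [[0.725, -0.48, 0], -0.105]], "grip": 1}}

```text
clock: 0.68
tool_pos: [302.0, -470.4, 237.6]
tool_rot: [0.96, 0.281, 0.001, -0.001]
ft_force: [0.0, -0.2, 0.8]
gripper_width: 0.999
gripper_force: 0.0
```

Emit:
{"method": "step_arm", "body": {"moves": [[[0.635, -0.386, 0], -0.105], [[0.635, -0.386, 0], -0.105], [[0.635, -0.386, 0], -0.105], [[0.635, -0.386, 0], -0.105], [[0.635, -0.386, 0], -0.105], [[0.635, -0.386, 0], -0.105]]}}

```text
clock: 1.18
tool_pos: [382.9, -304.5, 237.8]
tool_rot: [0.901, 0.434, 0.001, -0.001]
ft_force: [-0.4, -0.1, -0.2]
gripper_width: 1.0
gripper_force: 0.0
```

Emit:
{"method": "step_arm", "body": {"moves": [[[0.635, -0.106, 0], -0.105], [[0.635, -0.106, 0], -0.105], [[0.635, -0.106, 0], -0.105], [[0.635, -0.106, 0], -0.105], [[0.635, -0.106, 0], -0.105], [[0.635, -0.106, 0], -0.105]]}}

```text
clock: 1.68
tool_pos: [460.7, -168.6, 237.4]
tool_rot: [0.819, 0.574, -0.0, 0.0]
ft_force: [-0.3, -1.1, 0.4]
gripper_width: 1.0
gripper_force: 0.0
```

Emit:
{"method": "step_arm", "body": {"moves": [[[0.635, -0.106, 0], -0.105], [[0.635, -0.106, 0], -0.105], [[0.635, -0.106, 0], -0.105], [[0.635, -0.106, 0], -0.105], [[0.635, -0.106, 0], -0.105], [[0.635, -0.106, 0], -0.105]]}}

```text
clock: 2.18
tool_pos: [490.0, -11.0, 237.4]
tool_rot: [0.714, 0.7, -0.001, 0.0]
ft_force: [-0.7, -1.5, -0.9]
gripper_width: 0.999
gripper_force: 0.0
```

Emit:
{"method": "step_arm", "body": {"moves": [[[0.8, 0.38, 0], -0.105], [[0.8, 0.38, 0], -0.105], [[0.8, 0.38, 0], -0.105], [[0.8, 0.38, 0], -0.105], [[0.8, 0.38, 0], -0.105], [[0.8, 0.38, 0], -0.105], [[0.8, 0.38, 0], -0.105], [[0.8, 0.38, 0], -0.105]]}}

```text
clock: 2.85
tool_pos: [589.7, 184.3, 236.5]
tool_rot: [0.591, 0.806, -0.002, 0.001]
ft_force: [0.5, -0.7, -0.2]
gripper_width: 0.997
gripper_force: 0.0
```

Now a wrist view to refine the measurements.

```bash
python3 - <<'E'
from h import *
s=readout.read_state();c=camera_params("wrist");im=grab_frame("wrist")
print(s["tool_pos"],s["tool_rot"],c); np.save("wc.npy",c,allow_pickle=True)
cv2.imwrite("pics/w0.png",im[:,:,::-1])
C=cam("wrist")
for P in((589,189.3,122),(613.3,118.5,122),(569.3,246,110)):print(proj(C,P))
E
```

```text
[589.70530358 184.28372844 236.4896376 ] [ 5.91270714e-01  8.06470743e-01 -1.86572077e-03  6.34237417e-04] {'fx': 368.11642704902965, 'fy': 368.11642704902965, 'cx': 317.27028635147275, 'cy': 234.20374569267062, 'rvec': array([-2.820094  , -0.43620093, -0.06036152]), 'tvec': array([-617.15364164,  -36.56846748,  389.96399909])}
[319.52842684 227.96021672]
[321.7332811  318.68249317]
[317.20694231 143.26118442]
```

View pics/w0.png

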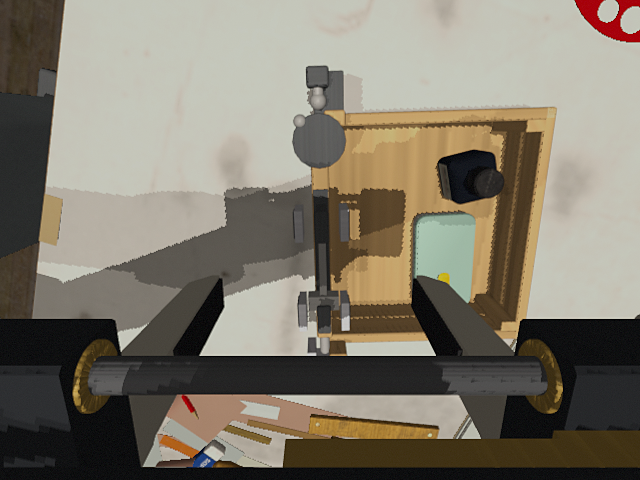

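The wrist view shows safety tabs at about u 298 and 345, v 223, and release tabs at about u 303 and 346, v 310. They sit about 2 px towards the crate from the prediction. An enlarged crop should give exact edges.

```bash
python3 - <<'E'
from h import *
a=cv2.imread("pics/w0.png")[195:345,270:380]
cv2.imwrite("pics/wcrop.png",cv2.resize(a,None,fx=4,fy=4,interpolation=cv2.INTER_CUBIC))
s=readout.read_state();C=cam("wrist");t=s["tool_pos"]
for z in(236,180,122):print(proj(C,[t[0],t[1],z]))
E
```

```text
[317.49323511 309.80569704]
[317.66495145 263.86608715]
[317.77153312 235.352084  ]
```

View pics/wcrop.png

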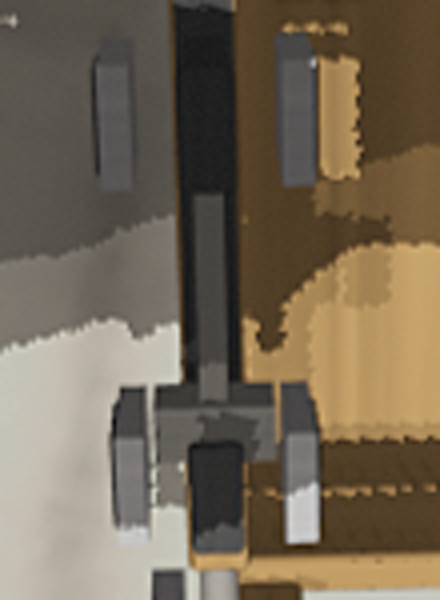

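The safety midpoint reads (321.7,227) and the release midpoint (324.4,317), with the rows as predicted. Across the gate both are about 2 mm towards the crate, so I'll use safety (590.7,189.9), release (615.3,119.2) and yaw 109.2°.

Emit:
{"method": "step_arm", "body": {"moves": [[[0.02, 0.0105, 0.1], -0.0095], [[0.02, 0.0105, 0.25], -0.0095], [[0.02, 0.0105, 0.4], -0.0095], [[0.02, 0.0105, 0.47], -0.0095], [[0.02, 0.0105, 0.47], -0.0095], [[0.02, 0.0105, 0.47], -0.0095]]}}

```text
clock: 3.4
tool_pos: [589.8, 190.4, 119.8]
tool_rot: [0.579, 0.815, -0.001, 0.0]
ft_force: [0.9, 0.2, 0.4]
gripper_width: 0.998
gripper_force: 0.0
```

Emit:
{"method": "step_arm", "body": {"moves": [[[0, 0.002, 0], 0], [[0, 0.002, 0], 0], [[0, 0.002, 0], 0], [[0, 0.002, 0], 0], [[0, 0.002, 0], 0], [[0, 0.002, 0], 0]], "grip": -0.08}}

```text
clock: 3.9
tool_pos: [590.2, 194.5, 120.7]
tool_rot: [0.577, 0.817, 0.0, 0.0]
ft_force: [0.2, -1.0, 0.2]
gripper_width: 0.621
gripper_force: 0.0
```

Emit:
{"method": "step_arm", "body": {"moves": [[[0, 0, 0], 0], [[0, 0, 0], 0], [[0, 0, 0], 0], [[0, 0, 0], 0], [[0, 0, 0], 0], [[0, 0, 0], 0]], "grip": -0.3}}

```text
clock: 4.4
tool_pos: [589.6, 194.2, 120.1]
tool_rot: [0.577, 0.817, -0.0, -0.0]
ft_force: [-2.1, -1.5, 1.5]
gripper_width: 0.348
gripper_force: 2.5
```

Emit:
{"method": "step_arm", "body": {"moves": [[[-0.012, 0, 0], 0], [[-0.012, 0, 0], 0], [[-0.012, 0, 0], 0], [[-0.012, 0, 0], 0], [[-0.012, 0, 0], 0], [[-0.012, 0, 0], 0], [[-0.012, 0, 0], 0], [[-0.012, 0, 0], 0]], "grip": -1}}

```text
clock: 5.07
tool_pos: [590.1, 193.2, 120.1]
tool_rot: [0.577, 0.817, 0.001, -0.001]
ft_force: [-3.4, 4.8, 1.1]
gripper_width: 0.265
gripper_force: 30.0
```

Opening is 24.6 mm at 30 N, so the safety catch is fully in. Letting go.

Emit:
{"method": "step_arm", "body": {"moves": [[[0, 0, 0], 0], [[0, 0, 0], 0], [[0, 0, 0], 0], [[0, 0, 0], 0], [[0, 0, 0], 0], [[0, 0, 0], 0]], "grip": 0.4}}

```text
clock: 5.57
tool_pos: [591.4, 190.9, 120.2]
tool_rot: [0.577, 0.816, -0.0, 0.0]
ft_force: [-0.3, -0.4, 0.1]
gripper_width: 0.651
gripper_force: 0.0
```

```bash
python3 - <<'E'
from h import *
s=readout.read_state();print(s["tool_pos"],s["tool_rot"],s["gripper_width"])
cv2.imwrite("pics/top1.png",cv2.resize(grab_frame("scene")[190:310,225:365,::-1],None,fx=4,fy=4,interpolation=cv2.INTER_CUBIC))
x,y=s["tool_rot"][:2];a=2*np.arctan2(y,x);d=np.array([615.3,119.2])-s["tool_pos"][:2]
print(np.degrees(a),d@[np.cos(a),np.sin(a)]/250,d@[np.sin(a),-np.cos(a)]/250)
E
```

```text
[591.41746897 190.94006205 120.23339722] [ 5.77428274e-01  8.16441330e-01 -3.01442579e-07  3.78601565e-04] 0.6509746151577294
109.46026688077657 -0.30239315383290194 -0.0055289401672134275
```

View pics/top1.png

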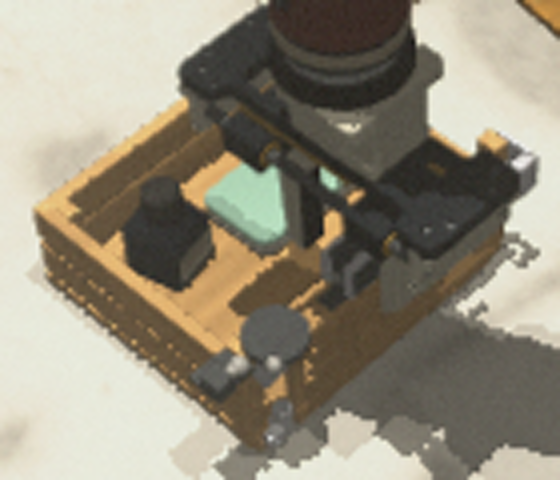

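The safety tabs now sit close together over the rail (crop about (350,265)) and the fingers are clear. Sliding along to the release catch.

Emit:
{"method": "step_arm", "body": {"moves": [[[-0.1, -0.004, 0], 0], [[-0.2, -0.004, 0], 0], [[-0.3, -0.004, 0], 0], [[-0.3, -0.004, 0], 0], [[-0.3, -0.004, 0], 0], [[-0.3, -0.004, 0], 0]]}}

```text
clock: 6.12
tool_pos: [614.8, 121.4, 120.3]
tool_rot: [0.577, 0.817, 0.0, -0.0]
ft_force: [0.3, 0.8, -0.0]
gripper_width: 0.702
gripper_force: 0.0
```

Emit:
{"method": "step_arm", "body": {"moves": [[[0, 0, 0], 0], [[0, 0, 0], 0], [[0, 0, 0], 0], [[0, 0, 0], 0], [[0, 0, 0], 0]], "grip": -0.3}}

```text
clock: 6.53
tool_pos: [614.9, 121.3, 120.3]
tool_rot: [0.577, 0.817, 0.0, -0.0]
ft_force: [0.2, 0.4, -0.2]
gripper_width: 0.394
gripper_force: 2.7
```

Emit:
{"method": "step_arm", "body": {"moves": [[[0, 0, 0], 0], [[0, 0, 0], 0], [[0, 0, 0], 0], [[0, 0, 0], 0], [[0, 0, 0], 0], [[0, 0, 0], 0]], "grip": -1}}

```text
clock: 7.03
tool_pos: [614.9, 121.3, 120.3]
tool_rot: [0.577, 0.817, 0.0, -0.0]
ft_force: [-0.3, 2.5, 0.1]
gripper_width: 0.266
gripper_force: 30.0
```

Emit:
{"method": "step_arm", "body": {"moves": [[[0.003, -0.0555, 0], 0.0333], [[0.0115, -0.11, 0], 0.0667], [[0.026, -0.164, 0], 0.1], [[0.046, -0.216, 0], 0.1333], [[0.071, -0.2655, 0], 0.1667], [[0.1015, -0.312, 0], 0.2], [[0.1365, -0.355, 0], 0.2333], [[0.1365, -0.355, 0], 0.2333]]}}

```text
clock: 7.7
tool_pos: [517.7, 124.1, 120.2]
tool_rot: [0.831, 0.556, -0.001, -0.0]
ft_force: [3.6, 0.7, -6.8]
gripper_width: 0.271
gripper_force: 30.0
```

```bash
python3 - <<'E'
from h import *
s=readout.read_state();print(s["clock"],s["tool_pos"],s["tool_rot"],s["gripper_width"],s["gripper_force"],s["qpos"],s["ft_force"],s["torque"])
x,y=s["tool_rot"][:2];a=2*np.arctan2(y,x);d=s["tool_pos"][:2]-[570.9,246.5];print(np.degrees(a),np.hypot(*d),109.4-180-np.degrees(np.arctan2(d[1],d[0])))
E
```

```text
7.7 [517.73963622 124.14021908 120.22598283] [ 8.31203539e-01  5.55967718e-01 -7.26566672e-04 -2.10922273e-04] 0.2705461834986887 29.984489679336548 [-0.08527903  0.60153716 -0.29012365  1.88977348  0.25774692  0.68799734
 -0.91951144] [ 3.57671361  0.74040346 -6.79829421] [ 0.18615391 -0.67098859 -0.04961054]
67.55481134415453 133.40892122810317 42.882992129752125
```

The gate is following the tool at about 42°, with the grip held and forces low. Continuing with the same arc.

Emit:
{"method": "step_arm", "body": {"moves": [[[0.003, -0.0555, 0], 0.0333], [[0.0115, -0.11, 0], 0.0667], [[0.026, -0.164, 0], 0.1], [[0.046, -0.216, 0], 0.1333], [[0.071, -0.2655, 0], 0.1667], [[0.1015, -0.312, 0], 0.2], [[0.1365, -0.355, 0], 0.2333], [[0.1365, -0.355, 0], 0.2333], [[0.1365, -0.355, 0], 0.2333]]}}

```text
clock: 8.45
tool_pos: [449.3, 187.8, 120.2]
tool_rot: [0.975, 0.223, -0.002, 0.001]
ft_force: [-5.8, -0.2, 5.4]
gripper_width: 0.262
gripper_force: 30.2
```

```bash
python3 - <<'E'
from h import *
s=readout.read_state();print(s["clock"],s["tool_pos"],s["gripper_width"],s["gripper_force"],s["qpos"],s["qvel"],s["ft_force"])
x,y=s["tool_rot"][:2];a=2*np.arctan2(y,x);d=s["tool_pos"][:2]-[570.9,246.5];print(np.degrees(a),np.hypot(*d),109.4-180-np.degrees(np.arctan2(d[1],d[0])))
cv2.imwrite("pics/sc2.png",cv2.resize(grab_frame("scene")[170:340,215:405,::-1],None,fx=3,fy=3,interpolation=cv2.INTER_CUBIC))
E
```

```text
8.45 [449.32052641 187.75830628 120.15196195] 0.2618709069847923 30.19955277442932 [-0.39552475  0.53592978 -0.0665946   2.01414662  0.06227047  0.59836933
 -1.62452754] [ 0.02688414  0.00128129 -0.00575166 -0.00050402 -0.00363095 -0.00149251
  0.01853317] [-5.81680884 -0.18775855  5.40913366]
25.824207423203713 135.02649732153958 83.61227095343861
```

View pics/sc2.png

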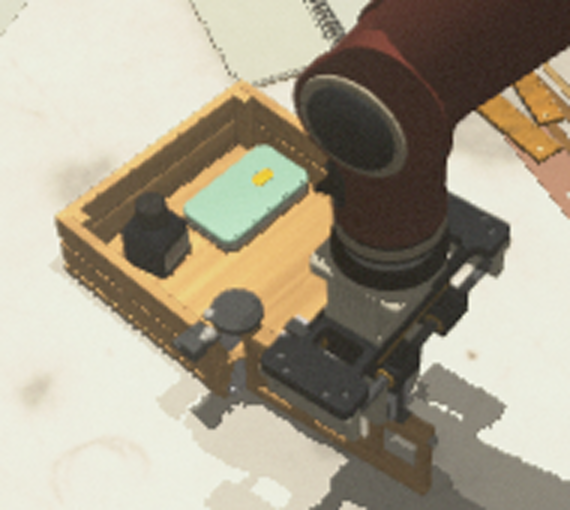

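The gate stands wide open, out to crop (430,455), at about 1.46 rad with the gripper on it, and the crate's contents haven't moved. A short settle, then hand-in.

Emit:
{"method": "step_arm", "body": {"moves": [[[0, 0, 0], 0], [[0, 0, 0], 0], [[0, 0, 0], 0], [[0, 0, 0], 0], [[0, 0, 0], 0], [[0, 0, 0], 0]]}}

```text
clock: 9.0
tool_pos: [449.5, 187.5, 120.2]
tool_rot: [0.975, 0.223, -0.002, 0.0]
ft_force: [-6.2, 1.0, 4.9]
gripper_width: 0.261
gripper_force: 30.3
```

```bash
python3 -c "
from rig import ticket; print(ticket.hand_in())"
```

```text
the job is handed in; nothing more can be done
None
```

I handed the job in at about 9 s with the gripper still holding the gate open at about 1.46 rad (84°), after squeezing in the safety catch, letting it go and squeezing the release catch; the hand-in gave no verdict.

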